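# Park the large tin at the top of its gutter

## Task

Two tins lie on their sides at the low end of the sloped two-lane wooden rack. Push the larger tin up its gutter with the fingertips, over the crest, until it lies by itself against the end stop at the top and does not roll back. Do not lift it out of the gutter, leave the smaller tin waiting at the low end of its own gutter, and do not disturb the other things on the table.

Things in the scene. Friction and masses are not known exactly. Their poses are not given: they have to be found in the camera images.
- rack: Fixed pale wooden rack, two straight gutters side by side; 276 mm long, 152 wide, 76 high. Origin: centre of its underside, on the table. +x runs along the gutters from low to high end, y across, z up. Gutter centre lines at y = +36 and -36 mm; each is 64 mm wide inside, between 8 mm thick rails that stand 16 mm above the gutter floor.
- ramp (a point): Low end of the floor, at the inner face of the low lip, midway between the gutters: rack x = -122.5, y = 0, z = 14 mm. Its x points up along the floor, which rises at 8 degrees to the crest; its z is square to that floor. The lip behind it closes both gutters; it is 12 mm thick, its top 24 mm above the table. Short of the crest a tin rolls back to this lip.
- crest (a point): Crest of the floor, midway between the gutters: rack x = +67.5, y = 0, z = 40.7 mm. Beyond it the floor falls at 8 degrees to the end stop, so a tin whose centre is brought 10 mm or so past the crest rolls on to the stop by itself and stays there. Axes as the rack's.
- stop (a point): Foot of the upright end stop at the top of the gutters, midway between them: rack x = +122.5, y = 0, z = 33 mm (floor there). The stop's face looks to -x of the rack; it is 14 mm thick, its top 76 mm above the table, and it spans both gutters. Axes as the rack's.
- big_tin: The larger tin: steel can with a paper band, 64 mm in diameter, 60 mm long, lying across its gutter so that it rolls along it; about 0.25 kg, smooth. Origin: its centre, 32 mm off the floor; y is its long axis, x and z turn as it rolls. Starts against the lip of either gutter. Against the end stop its centre lies at rack x = +90.5, z = +70 mm.
- small_tin: The smaller tin: same make, 48 mm in diameter and 60 mm long, about 0.15 kg, in the other gutter, resting against the lip (centre near rack x = -105 mm, z = 41 mm). Origin: its centre; y is its long axis. To be left alone.
- walnut_a: Loose walnut, about 32 mm, on the table beside the rack's low end. Origin: under its centre. Bystander.
- walnut_b: Loose walnut, about 32 mm, on the table beyond the rack's high end. Origin: under its centre. Bystander.
- matchbox: Loose matchbox, 36 x 52 x 14 mm, on the table beyond the rack's low end. Origin: centre of its underside. Bystander.
- blue_box: Loose closed cardboard box with a blue and white pattern, 73 x 107 x 34 mm. Origin: centre of its underside. Bystander.
- pastry_brush: Loose pastry brush lying flat, 182 x 39 x 12 mm. Origin: centre of its underside. Bystander.
There are look-alikes about, which are no part of the job. Leave any green look-alike of the big_tin alone.

How it is judged:
At the end, for the whole second after the job is handed in: The larger tin lies in its own gutter against the end stop beyond the crest (within 6 mm of touching the stop, on the floor, axis across the gutter within 0.15 rad) and is at rest; the smaller tin rests at the low lip of the other gutter (x of big_tin in the frame of rack between 0.0845 and 0.096 m and z of big_tin in the frame of rack between 0.063 and 0.076 m and angle between the y axis of big_tin and the y axis of rack, either way round below 0.15 rad and ((y of big_tin in the frame of rack between 0.028 and 0.044 m and y of small_tin in the frame of rack between -0.044 and -0.028 m) or (y of small_tin in the frame of rack between 0.028 and 0.044 m and y of big_tin in the frame of rack between -0.044 and -0.028 m)) and linear speed of each of big_tin, small_tin below 0.02 m/s and angular speed of big_tin below 0.6 rad/s and x of small_tin in the frame of rack below -0.09 m and z of small_tin in the frame of rack below 0.05 m).
It fails at once if the larger tin is lifted more than 8 mm off the gutter floor (z of big_tin in the frame of ramp above 0.04 m).
It fails at once if the smaller tin is lifted or pushed more than 15 mm up its gutter (z of small_tin in the frame of ramp above 0.032 m or x of small_tin in the frame of rack above -0.09 m).
It fails at once if a bystander is moved more than 15 mm (distance of any of walnut_a, walnut_b, matchbox, blue_box, pastry_brush from where it was at the start of the episode above 0.015 m).
It also fails if it takes over 35 s, if anything falls off the work surface, if the arm or the gripper's body presses on something with over 40 N, if the wrist force passes 120 N, or if a joint passes its speed limit or range.

## Robot

A 7-joint arm with a two-finger parallel gripper is mounted at the origin on the work surface; the furniture and walls round the work are solid. World frame = base frame: x ahead of the robot, y to its left, z up, the work surface at z = 0. Lengths are in m, angles in rad, forces in N, time in s.
With the tool pointing down it reaches from about 0.425 to 0.925 m from the base axis. Payload 6.8 kg.
Tool frame: the origin (TCP) lies between the finger pads; the fingertips stand 11 mm ahead of it and the grasp point (between the pads) lies 8 mm behind it; z points along the fingers, y is the line along which they close (so a half turn about z gives the same grasp; the last joint's range is limited). The gripper opens to 85 mm and grips with 20 to 120 N. Pads are 22 mm wide; open, the fingers measure 114 mm over their backs; the gripper's body (76 mm by 85 mm) begins 54 mm behind the grasp point. The pads swing forward as they close: fully open they stand 13 mm farther back than shut.
Start: joints at [1.067, 0.477, 0.022, 1.555, -0.011, 1.109, -0.083], TCP at [0.26, -0.623, 0.242] pointing down, gripper open.
Joint ranges: [-2.96, 2.96], [-0.34, 2.1], [-1.41, 1.46], [0.24, 2.44], [-1.37, 4.51], [0.17, 1.92], [-2.96, 2.96]. Speed limits (rad/s): [2.39, 2.39, 3.14, 3.14, 3.14, 3.14, 3.14].

## Interface

Orientations are given as a rotation vector (axis times angle).
In Python, from bench import r gives the robot as it stands.
- The arm moves only by the tool send_rows, never from a script. Its argument "deltas" is a list of rows, each an object of numbers: "dx", "dy", "dz": the shift along the world's x, y, z in mm; "rx", "ry", "rz": the turn, a rotation vector about the world's x, y, z in degrees. A call has 1 to 5 rows; each row is the pose to reach, as a shift and turn from the pose commanded when the call began; what a row does not reach only later rows make up. A row lasts 1/12 s, in which the tool goes at most 41.7 mm and 7.16 degrees, less where a joint would pass 70% of its speed; a pose out of reach is approached as far as the arm can. A call with a gripper value outside its range is refused whole. "jaw" is the finger opening in mm, from 0 to 85.4, set as the call begins (left out, the last holds). The fingers move at their own pace and stop on an object; "newtons" is the grip in N (left out, the last holds). Time passes only in rows, so rows that repeat a pose let the fingers close. It gives the time, the measured TCP pose, the force, the opening and the grip force at its end, in the units of the state.
- r.get_obs(): the state, without advancing time (a new reading comes with each control period).
- r.grab_frame(name): name is "scene" or "top" or "wrist"; returns a dict with "frame" (400x640x3 uint8, blue, green, red), "z_map" (400x640 float32, m along the optical axis (not along the pixel's ray), 0 where there is no reading), "vertical_fov" (degrees; the focal length in pixels is half the picture's height over the tangent of half this angle, whatever the lens; pixels are square), "cx", "cy" (the principal point, pixels), "distortion" ([k1, k2, p1, p2, k3] as OpenCV has them; the pictures are not rectified), "xyz" and "orientation" of the camera in the world. Camera axes: x right, y down, z forward; pixel columns grow to the right and rows downward; lengths in m; the calibration is good to about 2 mm. A picture is of the moment at which its call begins.
- r.hand_in(): hands the job in; it is judged then, once.
The state is a dict: "clock": time; "joints": joint angles; "qvel": joint speeds; "tau": joint torques, N m; "tcp_pos": TCP position; "orientation": TCP orientation; "contact_force": force on the tool from outside, world axes, zero at the start; "moment": the same for the moment, N m; "grip_width": finger opening in m; "gripper_force": force on a finger pad.
Only numpy, scipy, OpenCV 4.12 (cv2) and the standard library are available. Lean on these libraries where they do the work, as an engineer would, in place of code of your own. Each camera call takes 0.05 s, during which the arm holds its last target. There are 200 camera calls.

## Working session

There is one attempt and no reset: what is moved stays moved. The work goes in short steps, Python scripts to look and compute and a tool call to move; the robot and the scene stay as the last step left them, time stands still between calls to the robot, and variables do not carry over. Pictures are saved under pics/ and viewed, at most 10 in all, crops included, and the job is handed in when it is done.

Besides the shell and the picture viewer there is one more tool, called after ">>>" by a JSON object that holds its "api" and its "payload". send_rows: Moves the arm, as the interface text tells. Its arguments: {"type":"object","properties":{"deltas":{"type":"array","items":{"type":"object","properties":{"dx":{"type":"number"},"dy":{"type":"number"},"dz":{"type":"number"},"rx":{"type":"number"},"ry":{"type":"number"},"rz":{"type":"number"}}}},"jaw":{"type":"number"},"newtons":{"type":"number"}},"required":["deltas"]}

```bash
mkdir -p pics; cat > h.py <<'E'
import numpy as np, cv2
from scipy.spatial.transform import Rotation as R
def cam(d):
    f=200/np.tan(np.radians(d["vertical_fov"])/2)
    K=np.array([[f,0,d["cx"]],[0,f,d["cy"]],[0,0,1]])
    o=np.array(d["orientation"]); M=R.from_rotvec(o).as_matrix() if o.size==3 else o
    return K,np.array(d["distortion"],float),M,np.array(d["xyz"])
def cloud(d):
    K,D,M,t=cam(d); v,u=np.mgrid[0:400,0:640]
    p=cv2.undistortPoints(np.stack([u,v],-1).reshape(-1,1,2).astype(np.float64),K,D).reshape(400,640,2)
    z=d["z_map"][...,None]
    return np.concatenate([p*z,z],-1)@M.T+t
E
python3 - <<'E'
from bench import r
import cv2,pickle
from h import *
for n in("scene","top"):
    d=r.grab_frame(n); cv2.imwrite(f"pics/{n}0.png",d["frame"]); pickle.dump(d,open(n+"0.pkl","wb")); print(n,d["xyz"],d["orientation"],d["vertical_fov"])
o=r.get_obs();print(o["clock"],o["tcp_pos"],o["orientation"],o["contact_force"])
E
```

```text
scene [-0.21775394  0.73097089  0.78981873] [-0.97318321  2.36333057 -1.18573898] 53.09262967894305
top [0.34645639 0.05413486 1.12604154] [-2.18753321  2.16425583 -0.12167673] 49.109645133963625
0.1 [ 0.26002531 -0.6223499   0.24141025] [-3.07869709e+00 -6.17378049e-01  6.75409310e-04] [-0.57403637 -0.06340215  0.20271674]
```

View pics/top0.png

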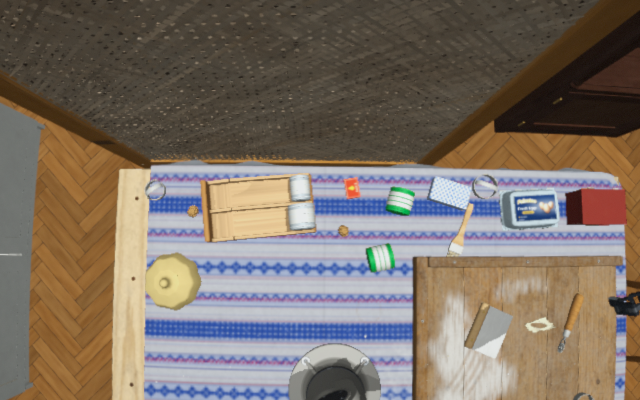

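View pics/scene0.png

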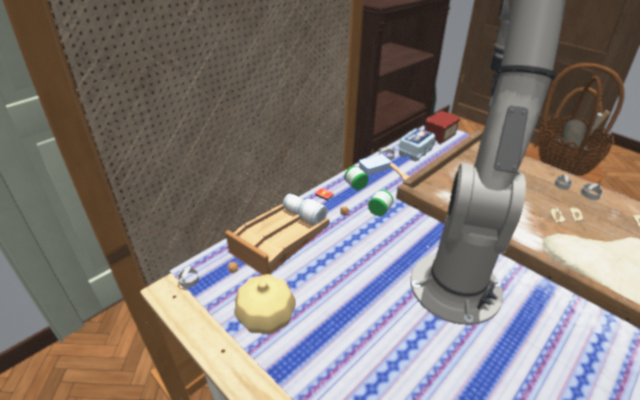

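The top view shows the rack at columns 202–315, rows 175–242, with its end stop on the left at about column 206. The big tin is near (302,215), the small tin near (300,187), and a walnut near (343,230). The wall is above row 160. The scene view agrees.

```bash
python3 - <<'E'
import pickle
from h import *
d=pickle.load(open("top0.pkl","rb")); P=cloud(d)
Q=P[165:255,190:325].reshape(-1,3)
print("table z",np.median(P[255:300,220:350,2]))
m=(Q[:,2]>.012)&(Q[:,2]<.12)
hull=Q[m]
# small debug: stop top points
s=Q[(Q[:,2]>.066)&(Q[:,2]<.085)&(Q[:,1]>.2)]
pts=(hull[:,:2]*1000).astype(np.float32)
print("rect all",cv2.minAreaRect(pts))
def ray(u,v,z):
    K,D,M,t=cam(d); p=cv2.undistortPoints(np.array([[[u,v]]],float),K,D)[0,0]; q=M@np.array([*p,1]); return t+q*(z-t[2])/q[2]
for n,u,v in(("walnuta",343,230),("walnutb",193,211),("match",352,188),("tinbig",302,215),("tinsmall",300,187),("stoptopNear",209,242),("stoptopFar",203,181),("wall",290,162)):
    print(n,P[v,u].round(3))
for n,u,v,z in (("lowcornernear",315,234,.03),("lowfar",312,175,.03),("stopnear",209,242,.076),("stopfar",203,181,.076)): print(n,ray(u,v,z).round(3))
I=d["frame"][165:255,190:370]
cv2.imwrite("pics/crop.png",cv2.resize(I,None,fx=4.4,fy=4.4,interpolation=cv2.INTER_CUBIC))
# stop: high points
for y0 in np.arange(.08,.46,.02):
    k=(abs(Q[:,1]-y0)<.01)&m
    if k.any(): print(round(y0,2),"x",Q[k,0].min().round(3),Q[k,0].max().round(3),"zmax",Q[k,2].max().round(3))
E
```

```text
table z 0.0029554428667074584
rect all ((453.85260009765625, 213.71023559570312), (153.68873596191406, 316.0586242675781), 6.499983310699463)
walnuta [ 0.4   -0.019  0.029]
walnutb [0.444 0.362 0.026]
match [ 0.509 -0.043  0.015]
tinbig [0.432 0.083 0.084]
tinsmall [0.502 0.089 0.07 ]
stoptopNear [0.366 0.312 0.052]
stoptopFar [0.513 0.326 0.076]
wall [ 0.607  0.126 -0.141]
lowcornernear [0.389 0.051 0.03 ]
lowfar [0.539 0.06  0.03 ]
stopnear [0.365 0.306 0.076]
stopfar [0.513 0.326 0.076]
0.08 x 0.391 0.544 zmax 0.086
0.1 x 0.389 0.543 zmax 0.086
0.12 x 0.388 0.54 zmax 0.071
0.14 x 0.385 0.539 zmax 0.045
0.16 x 0.382 0.536 zmax 0.048
0.18 x 0.38 0.533 zmax 0.052
0.2 x 0.377 0.532 zmax 0.055
0.22 x 0.376 0.529 zmax 0.056
0.24 x 0.374 0.529 zmax 0.06
0.26 x 0.371 0.525 zmax 0.059
0.28 x 0.368 0.522 zmax 0.059
0.3 x 0.366 0.52 zmax 0.08
0.32 x 0.365 0.518 zmax 0.082
0.34 x 0.479 0.516 zmax 0.077
0.36 x 0.429 0.46 zmax 0.035
0.38 x 0.431 0.457 zmax 0.024
```

View pics/crop.png

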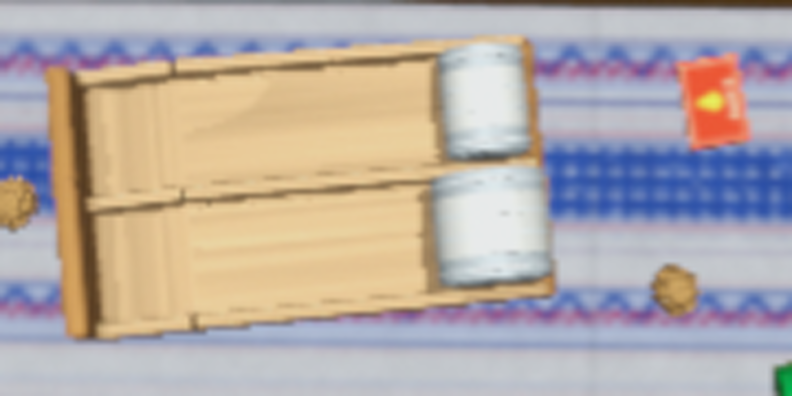

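Rack axis points about 96.5° from world x, with the low end nearest y≈0.05. The big tin is in the lane nearer the robot, at rack y=+36. I'll refine the pose once, then move.

```bash
python3 - <<'E'
import pickle
from h import *
d=pickle.load(open("top0.pkl","rb")); P=cloud(d)
def ray(u,v,z):
    K,D,M,t=cam(d); p=cv2.undistortPoints(np.array([[[u,v]]],float),K,D)[0,0]; q=M@np.array([*p,1]); return t+q*(z-t[2])/q[2]
c=lambda x,y:(x/4.4+190-.39,y/4.4+165-.39)
sf=ray(*c(50,68),.076);sn=ray(*c(70,338),.076);ln=ray(*c(553,292),.03);lf=ray(*c(531,37),.03)
print(sf,sn,ln,lf)
a=np.radians(96.5);u=np.array([np.cos(a),np.sin(a)]);w=np.array([-u[1],u[0]])
mid=(sf+sn+ln+lf)[:2]/4
print("len",((sf+sn-ln-lf)[:2]/2)@u,"head",np.degrees(np.arctan2(*((sf+sn-ln-lf)[:2])[::-1])), "wid head",np.degrees(np.arctan2(*((sf-sn)[:2])[::-1])),np.degrees(np.arctan2(*((lf-ln)[:2])[::-1])))
print("mid",mid)
for n,x,y in(("pre",-175,36),("tin",-103,36),("end",47,36)): print(n,(mid+x/1e3*u+y/1e3*w).round(4))
# big tin: pts with z>.06 around
Q=P[195:235,285:320].reshape(-1,3); Q=Q[(Q[:,2]>.062)]; rel=(Q[:,:2]-mid)@np.stack([u,w],1)*1000
print("tin rack range",np.percentile(rel,[2,98],axis=0).round(1), "ztop",np.percentile(Q[:,2],98))
# obstacles along the path: heights
m=(P[...,0]>.2)&(P[...,0]<.55)&(P[...,1]<0.03)&(P[...,1]>-.75)&(P[...,2]<.5)
print("max height on way",np.percentile(P[m][:,2],99))
E
```

```text
[0.5155376  0.33106671 0.076     ] [0.3663417 0.3145009 0.076    ] [0.39692478 0.05038848 0.03      ] [0.54377969 0.06468858 0.03      ]
len 0.2668698418634734 head 96.32757866086624 wid head 6.33582530515393 5.561679673831879
mid [0.45564594 0.19016117]
pre [0.4397 0.0122]
tin [0.4315 0.0837]
end [0.4146 0.2328]
tin rack range [[-130.3  -12.6]
 [ -74.4   65.8]] ztop 0.08450566384184634
max height on way 0.302416837052315
```

>>> {"api": "send_rows", "payload": {"deltas": [{"dx":10,"dy":35,"rz":5},{"dx":22,"dy":72,"rz":11},{"dx":34,"dy":110,"rz":17},{"dx":46,"dy":148,"rz":23},{"dx":58,"dy":186,"rz":29}], "jaw": 20}}

```text
$.deltas[0]: bad value
```

>>> {"api": "send_rows", "payload": {"deltas": [{"dx":10,"dy":35,"dz":0,"rx":0,"ry":0,"rz":5},{"dx":22,"dy":72,"dz":0,"rx":0,"ry":0,"rz":11},{"dx":34,"dy":110,"dz":0,"rx":0,"ry":0,"rz":17},{"dx":46,"dy":148,"dz":0,"rx":0,"ry":0,"rz":23},{"dx":58,"dy":186,"dz":0,"rx":0,"ry":0,"rz":29}], "jaw": 20, "newtons": 40}}

```text
clock: 0.52
tcp_pos: [0.3183, -0.4348, 0.2419]
orientation: [-2.824, -1.376, 0.0]
contact_force: [0.6, -0.2, -0.7]
grip_width: 0.0256
gripper_force: 0.0
```

>>> {"api": "send_rows", "payload": {"deltas": [{"dx":13,"dy":36,"dz":0,"rx":0,"ry":0,"rz":4},{"dx":28,"dy":73,"dz":0,"rx":0,"ry":0,"rz":8},{"dx":43,"dy":110,"dz":0,"rx":0,"ry":0,"rz":12},{"dx":58,"dy":147,"dz":0,"rx":0,"ry":0,"rz":16},{"dx":73,"dy":184,"dz":0,"rx":0,"ry":0,"rz":20}]}}

```text
clock: 0.93
tcp_pos: [0.3912, -0.2509, 0.2422]
orientation: [-2.544, -1.843, 0.001]
contact_force: [1.2, -0.4, -0.8]
grip_width: 0.0198
gripper_force: 0.0
```

>>> {"api": "send_rows", "payload": {"deltas": [{"dx":12,"dy":36,"dz":0,"rx":0,"ry":0,"rz":4},{"dx":24,"dy":73,"dz":0,"rx":0,"ry":0,"rz":8},{"dx":34,"dy":110,"dz":-10,"rx":0,"ry":0,"rz":12},{"dx":42,"dy":147,"dz":-30,"rx":0,"ry":0,"rz":16},{"dx":46,"dy":180,"dz":-50,"rx":0,"ry":0,"rz":20}]}}

```text
clock: 1.35
tcp_pos: [0.4385, -0.0707, 0.1926]
orientation: [2.183, 2.256, 0.003]
contact_force: [-0.0, 0.1, 0.2]
grip_width: 0.0199
gripper_force: 0.0
```

>>> {"api": "send_rows", "payload": {"deltas": [{"dx":0,"dy":25,"dz":-20,"rx":0,"ry":0,"rz":1.5},{"dx":1,"dy":50,"dz":-45,"rx":0,"ry":0,"rz":3},{"dx":1,"dy":68,"dz":-75,"rx":0,"ry":0,"rz":4.5},{"dx":1,"dy":78,"dz":-105,"rx":0,"ry":0,"rz":4.5},{"dx":1,"dy":78,"dz":-120,"rx":0,"ry":0,"rz":4.5}]}}

```text
clock: 1.77
tcp_pos: [0.4365, 0.0078, 0.0696]
orientation: [-2.091, -2.34, 0.002]
contact_force: [0.1, -0.3, 0.0]
grip_width: 0.02
gripper_force: 0.0
```

```bash
python3 - <<'E'
from bench import r
from h import *
d=r.grab_frame("scene"); I=d["frame"][170:280,210:370]; w=r.grab_frame("wrist")["frame"]
cv2.imwrite("pics/a.png",np.vstack([cv2.resize(I,(480,330),interpolation=cv2.INTER_CUBIC),cv2.resize(w,(480,270))]))
o=r.get_obs();print(o["tcp_pos"],o["orientation"],o["contact_force"],o["clock"])
E
```

```text
[0.4359351  0.00567841 0.06996511] [-2.09319763 -2.33658113  0.00588385] [ 0.11594579 -0.70606991 -0.83782479] 1.8667
```

View pics/a.png

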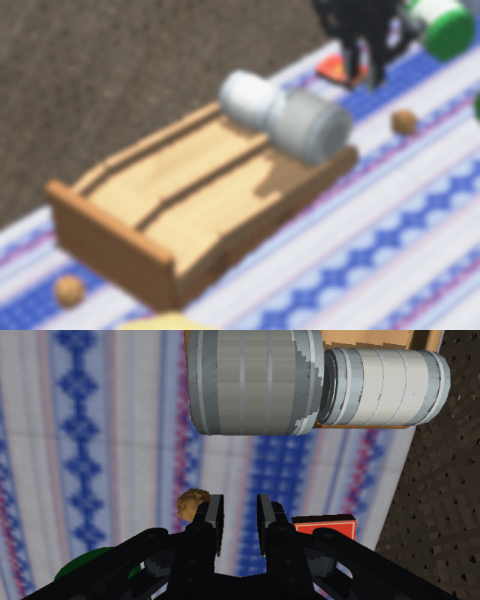

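The scene view shows the fingers clear of everything, behind the big tin. The wrist view shows the big tin at columns 190–322 with its midpoint near 257. The fingers are centred near 238, so the tool should shift slightly to the right.

```bash
python3 - <<'E'
from bench import r
from h import *
d=r.grab_frame("wrist"); P=cloud(d)
m=(P[...,2]>.055)&(P[...,2]<.1)&(P[...,1]>.04)&(P[...,1]<.2)
a=np.radians(96.4);u=np.array([np.cos(a),np.sin(a)]);w=np.array([-u[1],u[0]])
t=np.array(r.get_obs()["tcp_pos"]);Q=P[m]; k=np.stack([(Q[:,:2]-t[:2])@u,(Q[:,:2]-t[:2])@w],1)*1e3
h=np.histogram(k[:,1],bins=np.arange(-110,70,5)); print(list(zip(h[1].astype(int),h[0])))
b=(k[:,1]>-25)&(k[:,1]<15); print("along",np.percentile(k[b,0],[1,5,50,99]),"z",Q[b,2].max(), np.percentile(k[:,1],[1,99]))
print(t)
E
```

```text
[(np.int64(-110), np.int64(278)), (np.int64(-105), np.int64(1068)), (np.int64(-100), np.int64(1157)), (np.int64(-95), np.int64(1070)), (np.int64(-90), np.int64(1158)), (np.int64(-85), np.int64(1189)), (np.int64(-80), np.int64(1220)), (np.int64(-75), np.int64(1169)), (np.int64(-70), np.int64(1251)), (np.int64(-65), np.int64(1228)), (np.int64(-60), np.int64(1252)), (np.int64(-55), np.int64(1220)), (np.int64(-50), np.int64(1426)), (np.int64(-45), np.int64(0)), (np.int64(-40), np.int64(0)), (np.int64(-35), np.int64(1829)), (np.int64(-30), np.int64(2286)), (np.int64(-25), np.int64(2157)), (np.int64(-20), np.int64(2226)), (np.int64(-15), np.int64(2213)), (np.int64(-10), np.int64(2255)), (np.int64(-5), np.int64(2224)), (np.int64(0), np.int64(2224)), (np.int64(5), np.int64(2213)), (np.int64(10), np.int64(2191)), (np.int64(15), np.int64(2264)), (np.int64(20), np.int64(2094)), (np.int64(25), np.int64(58)), (np.int64(30), np.int64(0)), (np.int64(35), np.int64(0)), (np.int64(40), np.int64(0)), (np.int64(45), np.int64(0)), (np.int64(50), np.int64(0)), (np.int64(55), np.int64(0)), (np.int64(60), np.int64(0))]
along [ 51.38752894  55.41282574  80.66096594 105.32553248] z 0.08345041258873076 [-104.39491644   24.09746756]
[0.43721232 0.00529984 0.07148086]
```

>>> {"api": "send_rows", "payload": {"deltas": [{"dx":3,"dy":0,"dz":-10,"rx":0,"ry":0,"rz":0},{"dx":4.5,"dy":4,"dz":-17,"rx":0,"ry":0,"rz":0},{"dx":3.5,"dy":14,"dz":-17,"rx":0,"ry":0,"rz":0},{"dx":2,"dy":24,"dz":-17,"rx":0,"ry":0,"rz":0},{"dx":1.5,"dy":30,"dz":-17,"rx":0,"ry":0,"rz":0}]}}

```text
clock: 2.33
tcp_pos: [0.4399, 0.037, 0.0558]
orientation: [2.097, 2.339, 0.002]
contact_force: [-0.1, 0.7, -0.3]
grip_width: 0.0201
gripper_force: 0.0
```

>>> {"api": "send_rows", "payload": {"deltas": [{"dx":-0.3,"dy":3,"dz":0,"rx":0,"ry":0,"rz":0},{"dx":-0.7,"dy":6,"dz":0,"rx":0,"ry":0,"rz":0},{"dx":-1,"dy":9,"dz":0,"rx":0,"ry":0,"rz":0},{"dx":-1.3,"dy":12,"dz":0,"rx":0,"ry":0,"rz":0},{"dx":-1.7,"dy":15,"dz":0,"rx":0,"ry":0,"rz":0}]}}

```text
clock: 2.75
tcp_pos: [0.4381, 0.0498, 0.0554]
orientation: [2.099, 2.337, -0.001]
contact_force: [-0.2, -2.6, -0.0]
grip_width: 0.02
gripper_force: 0.8
```

```bash
cat > m.py <<'E'
from bench import r
from h import *
import sys
s=r.grab_frame("scene"); d=r.grab_frame("wrist"); P=cloud(d); t=np.array(r.get_obs()["tcp_pos"])
a=np.radians(96.4);u=np.array([np.cos(a),np.sin(a)]);w=np.array([-u[1],u[0]])
Q=P.reshape(-1,3);k=np.stack([(Q[:,:2]-t[:2])@u,(Q[:,:2]-t[:2])@w],1)*1e3
b=(abs(k[:,1])<20)&(k[:,0]>5)&(k[:,0]<120)&(Q[:,2]>t[2]-.02)&(Q[:,2]<t[2]+.05)
z=Q[b,2]; top=z>np.percentile(z,98)-.002
print("tin top z",np.percentile(z,98),"along of top",np.median(k[b][top,0]),"range",np.percentile(k[b,0],[1,99]))
print(t,r.get_obs()["contact_force"],r.get_obs()["clock"])
if len(sys.argv)>1: cv2.imwrite(sys.argv[1],np.vstack([cv2.resize(s["frame"][170:280,210:370],(480,330),interpolation=cv2.INTER_CUBIC),cv2.resize(d["frame"],(480,270))]))
E
python3 m.py pics/b.png
```

```text
tin top z 0.09931725751214454 along of top 11.882062855517525 range [ 6.78648833 74.54534851]
[0.43806638 0.05057793 0.05536927] [ 1.02666686 -0.17361481  0.01416313] 2.85
```

View pics/b.png

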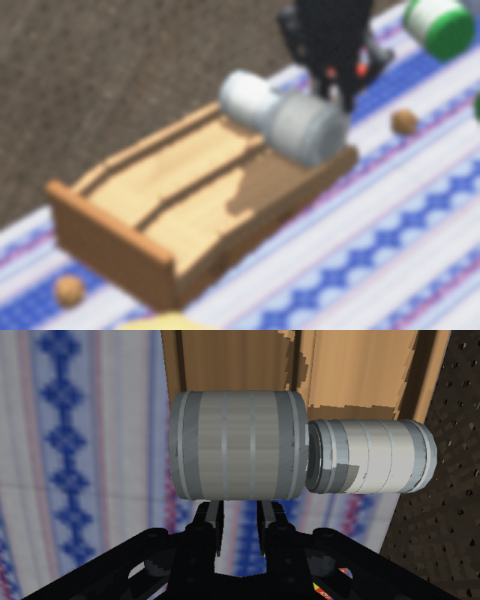

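The fingers are centred on the big tin (column 238) and touching it, and the small tin is untouched. I'll push up the slope.

>>> {"api": "send_rows", "payload": {"deltas": [{"dx":-0.7,"dy":6,"dz":0.8,"rx":0,"ry":0,"rz":0},{"dx":-1.6,"dy":14,"dz":2,"rx":0,"ry":0,"rz":0},{"dx":-2.5,"dy":22,"dz":3.1,"rx":0,"ry":0,"rz":0},{"dx":-3.4,"dy":30,"dz":4.2,"rx":0,"ry":0,"rz":0},{"dx":-4.3,"dy":38,"dz":5.4,"rx":0,"ry":0,"rz":0}]}}

```text
clock: 3.27
tcp_pos: [0.4337, 0.0894, 0.0609]
orientation: [-2.098, -2.338, -0.001]
contact_force: [-0.2, -1.9, 0.8]
grip_width: 0.0198
gripper_force: 0.8
```

>>> {"api": "send_rows", "payload": {"deltas": [{"dx":-0.9,"dy":8,"dz":1.1,"rx":0,"ry":0,"rz":0},{"dx":-1.8,"dy":16,"dz":2.3,"rx":0,"ry":0,"rz":0},{"dx":-2.7,"dy":24,"dz":3.4,"rx":0,"ry":0,"rz":0},{"dx":-3.6,"dy":32,"dz":4.5,"rx":0,"ry":0,"rz":0},{"dx":-4.5,"dy":40,"dz":5.6,"rx":0,"ry":0,"rz":0}]}}

```text
clock: 3.68
tcp_pos: [0.4291, 0.129, 0.0664]
orientation: [-2.098, -2.338, 0.0]
contact_force: [1.1, -2.4, 0.5]
grip_width: 0.0199
gripper_force: 0.8
```

```bash
python3 m.py pics/c.png
```

```text
tin top z 0.11056728569452513 along of top 12.41543767767854 range [ 7.33514525 76.87189993]
[0.42926893 0.13028581 0.06659449] [ 0.44429595 -0.86017728 -0.66945208] 3.7833
```

View pics/c.png

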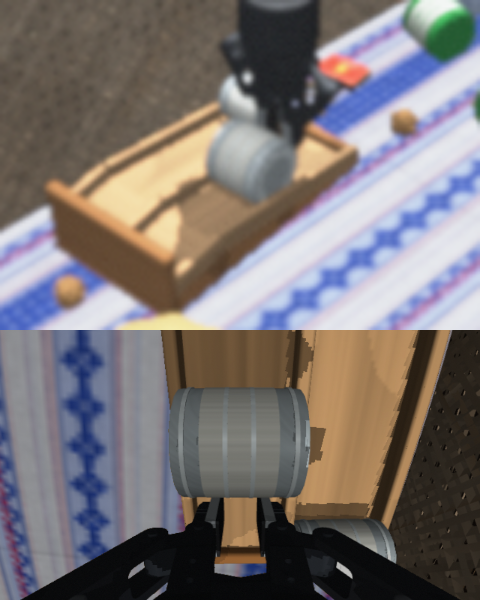

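The tin is square in its gutter and rolling along with the fingers, at a force of about 2 N. I'll continue.

>>> {"api": "send_rows", "payload": {"deltas": [{"dx":-0.9,"dy":8,"dz":1.1,"rx":0,"ry":0,"rz":0},{"dx":-1.8,"dy":16,"dz":2.3,"rx":0,"ry":0,"rz":0},{"dx":-2.7,"dy":24,"dz":3.4,"rx":0,"ry":0,"rz":0},{"dx":-3.6,"dy":32,"dz":4.5,"rx":0,"ry":0,"rz":0},{"dx":-4.5,"dy":40,"dz":5.6,"rx":0,"ry":0,"rz":0}]}}

```text
clock: 4.2
tcp_pos: [0.4247, 0.169, 0.0721]
orientation: [2.098, 2.338, 0.0]
contact_force: [-0.7, -2.4, 1.6]
grip_width: 0.02
gripper_force: 0.8
```

>>> {"api": "send_rows", "payload": {"deltas": [{"dx":-0.9,"dy":8,"dz":1.1,"rx":0,"ry":0,"rz":0},{"dx":-1.8,"dy":16,"dz":2.3,"rx":0,"ry":0,"rz":0},{"dx":-2.7,"dy":24,"dz":3.4,"rx":0,"ry":0,"rz":0},{"dx":-3.4,"dy":30,"dz":4.2,"rx":0,"ry":0,"rz":0},{"dx":-3.9,"dy":35,"dz":4.9,"rx":0,"ry":0,"rz":0}]}}

```text
clock: 4.62
tcp_pos: [0.4207, 0.2042, 0.0769]
orientation: [-2.098, -2.338, -0.0]
contact_force: [-0.0, -2.1, 1.7]
grip_width: 0.02
gripper_force: 0.8
```

>>> {"api": "send_rows", "payload": {"deltas": [{"dx":-0.5,"dy":4,"dz":0.5,"rx":0,"ry":0,"rz":0},{"dx":-0.9,"dy":8,"dz":1,"rx":0,"ry":0,"rz":0},{"dx":-1.3,"dy":12,"dz":1.2,"rx":0,"ry":0,"rz":0},{"dx":-1.8,"dy":16,"dz":1.2,"rx":0,"ry":0,"rz":0},{"dx":-2.2,"dy":19,"dz":1.2,"rx":0,"ry":0,"rz":0}]}}

```text
clock: 5.03
tcp_pos: [0.4186, 0.2228, 0.078]
orientation: [-2.098, -2.338, -0.001]
contact_force: [-1.2, 0.3, -0.5]
grip_width: 0.0201
gripper_force: 0.0
```

```bash
python3 m.py pics/d.png
```

```text
tin top z 0.12104660926483246 along of top 12.201306206385503 range [  7.21220029 100.97068663]
[0.41851414 0.22296972 0.07802856] [-0.48028385  0.52252427 -0.13498649] 5.1333
```

View pics/d.png

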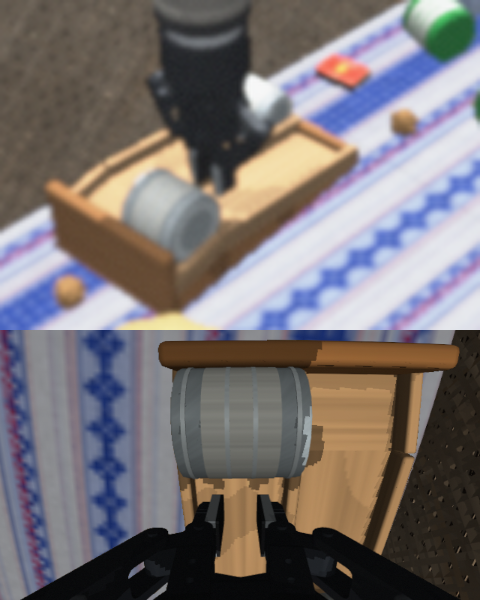

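The tin has rolled over the crest to the stop (wrist rows 365–478, stop at about row 355), and the contact force has dropped to zero. I'll back off, lift and check.

>>> {"api": "send_rows", "payload": {"deltas": [{"dx":1,"dy":-8,"dz":0,"rx":0,"ry":0,"rz":0},{"dx":2,"dy":-18,"dz":8,"rx":0,"ry":0,"rz":0},{"dx":3,"dy":-25,"dz":30,"rx":0,"ry":0,"rz":0},{"dx":3,"dy":-25,"dz":60,"rx":0,"ry":0,"rz":0},{"dx":3,"dy":-25,"dz":90,"rx":0,"ry":0,"rz":0}]}}

```text
clock: 5.55
tcp_pos: [0.421, 0.1953, 0.1683]
orientation: [-2.1, -2.335, 0.004]
contact_force: [1.0, -0.6, -0.1]
grip_width: 0.0199
gripper_force: 0.0
```

>>> {"api": "send_rows", "payload": {"deltas": [{"dx":0,"dy":0,"dz":0,"rx":0,"ry":0,"rz":0},{"dx":0,"dy":0,"dz":0,"rx":0,"ry":0,"rz":0},{"dx":0,"dy":0,"dz":0,"rx":0,"ry":0,"rz":0},{"dx":0,"dy":0,"dz":0,"rx":0,"ry":0,"rz":0},{"dx":0,"dy":0,"dz":0,"rx":0,"ry":0,"rz":0}]}}

```text
clock: 5.97
tcp_pos: [0.4209, 0.1965, 0.1668]
orientation: [-2.098, -2.337, 0.003]
contact_force: [0.0, -0.1, -0.2]
grip_width: 0.0198
gripper_force: 0.0
```

```bash
python3 - <<'E'
from bench import r
from h import *
F=[]
for i in range(2):
    s=r.grab_frame("scene")["frame"]; F.append(s); w=r.grab_frame("wrist")["frame"]
print("moved px",(cv2.absdiff(F[0],F[1]).max(2)>40)[170:280,210:370].sum())
cv2.imwrite("pics/e.png",np.vstack([cv2.resize(s[170:280,210:370],(480,330),interpolation=cv2.INTER_CUBIC),cv2.resize(w,(480,270))]))
E
```

```text
moved px 0
```

View pics/e.png

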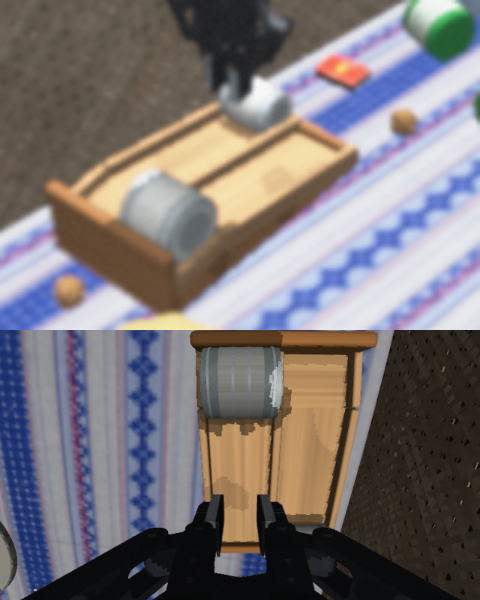

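The big tin is at rest against the stop (wrist column 242, rows 346–418), and the small tin is still at the lip.

```bash
python3 -c "
from bench import r
print(r.hand_in())"
```

```text
the job is handed in; nothing more can be done
None
```

The big tin went up its gutter and over the crest and lies at rest against the end stop; the small tin is still at its lip, no bystander visibly moved, and the job is handed in (no verdict was returned).

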